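# Pack up the soft foot of a bearing pedestal and hold it down for the nut

### The arm

A 7-joint arm with a two-finger parallel gripper is mounted at the origin on a cart in front of the work surface, level with it; the furniture and walls round the work are solid. World frame = base frame: x ahead of the robot, y to its left, z up, the work surface at z = 0. Lengths are in m, angles in rad, forces in N, time in s.
With the tool pointing down it reaches from about 0.4 to 0.75 m from the base axis. Payload 19.5 kg.
Tool frame: the origin (TCP) lies midway between the tips of the shut fingers; the grasp point (between the pads) lies 19 mm behind it; y points along the fingers, z is the direction in which the jaws open and shut, and the axes are right-handed (so a half turn about y gives the same grasp; the last joint's range is limited). The gripper opens to 85 mm and grips with 20 to 120 N. Pads are 22 mm wide; open, the fingers measure 114 mm over their backs; the gripper's body (76 mm by 85 mm) begins 54 mm behind the grasp point. The pads swing forward as they close: fully open they stand 13 mm farther back than shut.
Start: joints at [1.094, 0.707, -0.028, 1.485, 0.022, 0.951, -0.075], TCP at [0.242, -0.521, 0.231] pointing down, gripper open.
Joint ranges: [-2.71, 2.71], [-0.32, 2.16], [-1.57, 1.52], [0, 2.45], [-1.46, 4.6], [0, 2.02], [-2.83, 2.83]. Speed limits (rad/s): [1.89, 1.89, 2.57, 2.57, 3.01, 3.01, 3.01].

### API

Orientations are given as [roll, pitch, yaw] about the fixed x, y, z axes, in that order (R = Rz(yaw) Ry(pitch) Rx(roll)).
In Python, from bench import arm gives the robot as it stands.
- The arm moves only by the tool play_rows, never from a script. Its argument "commands" is one flat list of numbers, 7 for each row, row after row: the closure, from -1 (fully open) to 1 (shut), then the shift along the world's x, y, z in cm, then the turn, a rotation vector about the world's x, y, z in rad. In form: [gripper, dx, dy, dz, wx, wy, wz, gripper, dx, dy, dz, wx, wy, wz, ...]. A call has 1 to 8 rows; each row is the pose to reach, as a shift and turn from the pose commanded when the call began; what a row does not reach only later rows make up. A row lasts 1/8 s, in which the tool goes at most 62.5 mm and 10.7 degrees, less where a joint would pass 70% of its speed; a pose out of reach is approached as far as the arm can. A call with a gripper value outside its range is refused whole. The fingers move at their own pace and stop on an object; "force" is the grip in N (left out, the last holds). Time passes only in rows, so rows that repeat a pose let the fingers close. It gives the time, the measured TCP pose, the force and the opening at its end, in the units of the state.
- arm.get_state(): the state, without advancing time (a new reading comes with each control period).
- arm.get_image(name): name is "scene" or "top" or "wrist"; returns a dict with "frame" (384x512x3 uint8, red, green, blue), "vertical_fov" (degrees; the focal length in pixels is half the picture's height over the tangent of half this angle, whatever the lens; pixels are square), "cx", "cy" (the principal point, pixels), "k1" (the pictures are not rectified: a ray, as slopes to the right and down, at radius r is drawn at 1 + k1 r^2 times it, then the intrinsics apply), "pose" (4x4, takes a point from camera to world coordinates). Camera axes: x right, y down, z forward; pixel columns grow to the right and rows downward; lengths in m; the calibration is good to about 2 mm. A picture is of the moment at which its call begins. There is no depth.
- arm.close_job(): hands the job in, once; it reports no verdict.
Trained networks look in a picture, given as the dict that the camera call returned (one of the last four; its "shot" number tells which), for a name from the list of things; names that differ only in an ending like _2 or _b are one class to them, and where a whole thing is asked for, a point or a joint stands for the part that bears it (a point fixed in the world has none). Each returns a list of dicts, best first, with "confidence" (0 to 1); they miss things now and then, are a little off and sometimes report something else, mostly with a low value. They report only what shows in the picture. A call takes as long as a camera call. They do not tell look-alikes from the thing itself.
- arm.find_in(picture, query): "rect" ([centre column, centre row, width, height] in pixels, round what is visible of it).
- arm.cut_out(picture, query): "mask" (384x512 bool, what is visible of it) and "rect" ([centre column, centre row, width, height] in pixels, round what is visible of it).
- arm.tip_of(picture, query): "at" ([column, row] in pixels: a listed point, or the origin of a listed thing).
The state is a dict: "clock": time; "joint_positions": joint angles; "dq": joint speeds; "effort": joint torques, N m; "ee_pos": TCP position; "eef_rot": TCP orientation; "wrist_force": force on the tool from outside, world axes, zero at the start; "ft_torque": the same for the moment, N m; "gripper_width": opening from 0.0 (shut) to 1.0 (fully open).
Only numpy, scipy, OpenCV 4.12 (cv2) and the standard library are available. Lean on these libraries where they do the work, as an engineer would, in place of code of your own. Each camera call takes 0.05 s, during which the arm holds its last target. There are 200 camera calls.

### The job

One of the two bearing pedestals has its front foot standing well clear of its sole plate because the packing is missing there: slide the forked packing plate, handle towards the front, fully home round that foot's stud; the other pedestal's gap is too narrow, so leave that one alone and never force the packing against it. Thread the thick washer and then the sleeve down the stud of the packed foot, fully home, and finish while still holding the sleeve, pressing it down so that the foot is held flush on the packing for the nut to be run on. Do not disturb the tools and parts lying round.

Things in the scene. Friction and masses are not known exactly. Their poses are not given: they have to be found in the camera images.
- pedestal_1: The pedestal to be packed: grey cast bearing pedestal, 143 x 60 x 64 mm high, horizontal bore. Origin on its underside, 12 mm above the table, 80 mm behind the front stud's axis, where it rocks about own y; x points from front to rear foot, z up. At rest the front is sprung up 0.040 rad. On the thin sole plate, with packing under its rear foot only; gap under its front foot 10 mm at rest.
- pedestal_2: The other pedestal, to be left alone: grey cast bearing pedestal, 143 x 60 x 64 mm high, horizontal bore. Origin on its underside, 12 mm above the table, 80 mm behind the front stud's axis, where it rocks about own y; x points from front to rear foot, z up. At rest the front is sprung up 0.040 rad. On the thick sole plate; front gap only 3.2 mm. The two may stand either way round.
- sole_1: Thin dark steel sole plate of pedestal_1, fixed to the table, 177 x 84 x 5 mm thick. Its origin is on the table, on the axis of the front stud; x points to the rear foot, z up. It reaches 55 mm to the front of the stud's axis and 42 mm to either side.
- stud_1 (a point): Top end of the upright front stud of pedestal_1, on its axis, 74 mm above the table; the stud is 12 mm in diameter with a tapered tip (6 mm across at the very top, full size 8 mm lower).
- stud_2 (a point): Top end of the front stud of pedestal_2, the same as stud_1.
- foot_1 (a point): Point on the stud's axis at the top face of pedestal_1's front foot: 24 mm above the table when level, 27.2 mm at rest. The foot is 12 thick, 60 wide, its front edge 24 mm before this point, slot 18 wide, open to the front; the bearing housing (to 83 mm above the table) begins 26 mm behind. About 7 N down here brings it level, its underside 7 mm above the sole; 10 to 20 N holds it well on the packing.
- packing: Forked steel packing plate, 7 mm thick, 0.22 kg, lying flat. Origin on its underside in its slot, where the stud belongs when home; x points out of the open end of the fork. The fork is 48 wide and ends 21 mm in front of the origin; its slot is 16 wide and its closed end is 7.5 mm behind the origin. A tail 30 wide runs back to 66 mm behind the origin.
- packing_slot (a point): The stud's place in the packing: slot centre, half-way up the 7 mm plate, 3.5 mm above the underside; fully home it lies on the stud's axis (the stud meets the slot's end 1.5 mm further).
- packing_handle (a point): Centre of the packing's upright handle, a rib 30 long (along the packing's x), 10 thick and 32 high, standing on the tail; its centre is 46 mm behind the slot centre and 23 mm above the underside, its top 39 mm above the underside.
- washer: Thick steel washer, 46 mm outside, 15 mm bore, 8 mm thick, lying flat; origin at the centre of its underside, z along the bore.
- washer_center (a point): Centre of the washer, 4 mm above its underside.
- sleeve: Steel sleeve (short tube), 28 mm outside, 15 mm bore, 32 mm high, standing upright; origin at the centre of its underside, z along the bore. Seated on the washer, on the level foot, its top is 64 mm above the table and the stud shows 10 mm above it.
- sleeve_center (a point): Centre of the sleeve, 16 mm above its underside.
- nut_a: Bystander: M12 hexagon nut, 23 mm, lying between the pedestals.
- nut_b: Bystander: a second such nut.
- oil_can: Bystander: yellow oil can, 56 mm wide, 125 mm high.
- glue_bottle: Bystander: small white bottle with a pointed cap, 32 mm wide, 92 mm high.
Things that resemble listed ones, but are neither listed nor needed, are in the scene too. Several things look just like the washer: the one meant starts farthest from the robot's base.

How it is judged:
By the outcome, as a careful person would: the job done as asked, in the order asked, and still so for the second after the job is handed in, while the arm keeps its last pose, push and grip.
It also fails if it takes over 72 s, if anything falls off the work surface, if the arm or the gripper's body presses on something with over 40 N, if the wrist force passes 120 N, or if a joint passes its speed limit or range.

## Working session

There is one attempt and no reset: what is moved stays moved. The work goes in short steps, Python scripts to look and compute and a tool call to move; the robot and the scene stay as the last step left them, time stands still between calls to the robot, and variables do not carry over. Pictures are saved under pics/ and viewed, about 8 in all and at most 12, crops included, and the job is handed in when it is done.

Besides the shell and the picture viewer there is one more tool, called as name(argument=value, ...) on one line, values as JSON. play_rows: Moves the arm, as the interface text tells. Its arguments: {"type":"object","properties":{"commands":{"type":"array"},"force":{"type":"number"}},"required":["commands"]}

```bash
mkdir -p pics; ls; cat > h.py <<'E'
import numpy as np, cv2
from bench import arm
def pix2ray(im,p):
    f=im["frame"].shape[0]/2/np.tan(np.radians(im["vertical_fov"])/2)
    d=np.array([(p[0]-im["cx"])/f,(p[1]-im["cy"])/f]); u=d.copy()
    for _ in range(30): u=d/(1+im["k1"]*(u@u))
    T=np.array(im["pose"]); r=T[:3,:3]@np.array([u[0],u[1],1]); return T[:3,3],r/np.linalg.norm(r)
def at_z(im,p,z):
    o,r=pix2ray(im,p); return o+r*(z-o[2])/r[2]
def proj(im,P):
    T=np.array(im["pose"]); f=im["frame"].shape[0]/2/np.tan(np.radians(im["vertical_fov"])/2)
    c=T[:3,:3].T@(np.array(P)-T[:3,3]); u=c[:2]/c[2]; u=u*(1+im["k1"]*(u@u)); return u*f+[im["cx"],im["cy"]]
def save(im,n,crop=None,s=1):
    a=im["frame"][:,:,::-1]
    if crop: a=a[crop[1]:crop[3],crop[0]:crop[2]]
    cv2.imwrite("pics/"+n,cv2.resize(np.ascontiguousarray(a),None,fx=s,fy=s,interpolation=cv2.INTER_CUBIC))
def st():
    s=arm.get_state(); print({k:np.round(s[k],3).tolist() for k in("clock","joint_positions","ee_pos","eef_rot","wrist_force","gripper_width")})
E
python3 - <<'E'
from h import *
st()
Z=dict(stud_1=.074,foot_1=.027,packing_slot=.0035,packing_handle=.023,washer_center=.004,sleeve_center=.016,nut_a=0,oil_can=0,glue_bottle=0,packing=0,pedestal_1=.012,sole_1=0)
for n in("top","scene"):
    im=arm.get_image(n); save(im,n+"0.png",s=1.5)
    print(n,np.round(im["pose"],3).tolist(),im["vertical_fov"])
    for q,z in Z.items():
        for d in arm.tip_of(im,q)[:5]:
            if d["confidence"]>.2: print(q,round(d["confidence"],2),np.round(d["at"]),np.round(at_z(im,d["at"],z),3))
E
```

```text
pics
{'clock': 0.0, 'joint_positions': [1.094, 0.707, -0.028, 1.485, 0.022, 0.951, -0.075], 'ee_pos': [0.242, -0.521, 0.231], 'eef_rot': [-1.572, -0.0, -2.707], 'wrist_force': [0.231, 0.372, 0.099], 'gripper_width': 1.0}
top [[-0.026, -0.99, 0.135, 0.33], [-1.0, 0.024, -0.017, -0.053], [0.014, -0.135, -0.991, 1.583], [0.0, 0.0, 0.0, 1.0]] 42.03003954725996
stud_1 0.7 [273. 201.] [ 0.532 -0.109  0.074]
stud_1 0.42 [127. 225.] [0.47  0.339 0.074]
foot_1 0.84 [276. 201.] [ 0.539 -0.121  0.027]
packing_slot 0.8 [340. 186.] [ 0.584 -0.329  0.004]
packing_handle 0.5 [340. 200.] [ 0.537 -0.323  0.023]
packing_handle 0.21 [277. 177.] [ 0.617 -0.125  0.023]
washer_center 0.71 [154. 202.] [0.55  0.268 0.004]
washer_center 0.63 [123. 188.] [0.595 0.372 0.004]
sleeve_center 0.59 [128. 227.] [0.469 0.351 0.016]
nut_a 0.6 [236. 211.] [0.512 0.005 0.   ]
nut_a 0.41 [238. 224.] [0.471 0.001 0.   ]
oil_can 0.89 [387. 187.] [ 0.581 -0.484  0.   ]
glue_bottle 0.57 [276. 178.] [ 0.615 -0.125  0.   ]
glue_bottle 0.43 [157. 165.] [0.669 0.262 0.   ]
packing 0.6 [340. 184.] [ 0.593 -0.331  0.   ]
pedestal_
[... 607 characters left out ...]
 0.364 0.023]
packing_handle 0.25 [259. 188.] [ 0.621 -0.119  0.023]
washer_center 0.47 [182. 272.] [0.548 0.275 0.004]
washer_center 0.44 [146. 282.] [0.592 0.37  0.004]
sleeve_center 0.61 [173. 302.] [0.477 0.359 0.016]
sleeve_center 0.21 [275. 204.] [ 0.532 -0.108  0.016]
nut_a 0.61 [265. 236.] [0.47  0.007 0.   ]
nut_a 0.58 [259. 229.] [ 0.505 -0.002  0.   ]
nut_a 0.46 [303. 167.] [ 0.601 -0.338  0.   ]
oil_can 0.69 [335. 153.] [ 0.566 -0.488 -0.   ]
glue_bottle 0.75 [160. 249.] [0.667 0.268 0.   ]
packing 0.73 [305. 168.] [ 0.591 -0.335  0.   ]
pedestal_1 0.93 [259. 191.] [ 0.621 -0.119  0.012]
pedestal_1 0.67 [207. 224.] [0.634 0.106 0.012]
sole_1 0.8 [276. 206.] [ 0.534 -0.115  0.   ]
```

View pics/top0.png

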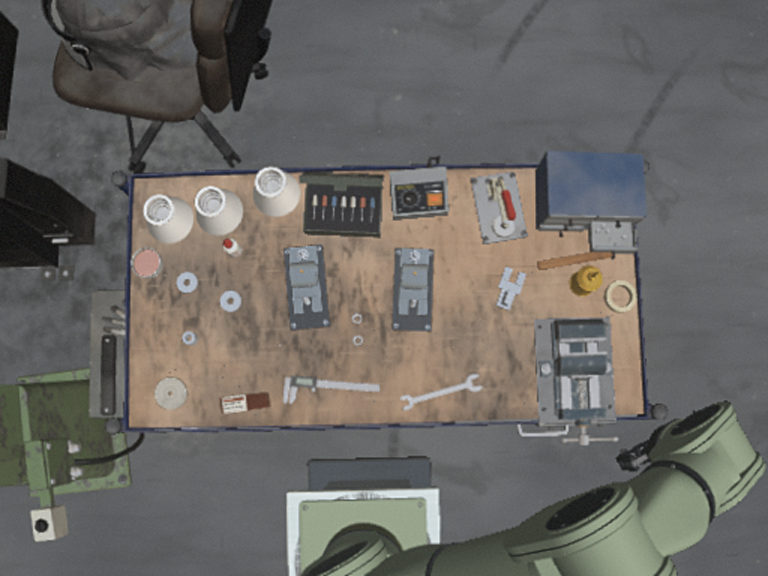

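View pics/scene0.png

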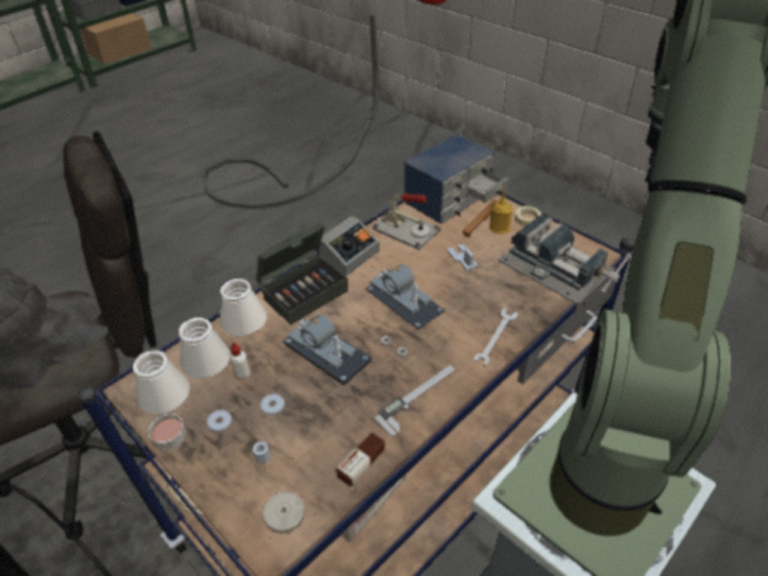

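The front studs of the two pedestals are near top px (273,201) and (205,200). The washers are at (123,188) and (154,202), the sleeve is at (128,227), and the packing is at (340,190). I'll move over the pedestals and look with the wrist camera.

play_rows(commands=[-1,0,0,6,0,0,0,-1,3,6,9,0,0,-0.1,-1,6,12,10,0,0,-0.2,-1,9,18,10,0,0,-0.3,-1,12,24,10,0,0,-0.4,-1,14,30,10,0,0,-0.43,-1,16,36,10,0,0,-0.43,-1,17,42,10,0,0,-0.43])

```text
clock: 2.3
ee_pos: [0.4075, -0.1231, 0.3314]
eef_rot: [-1.571, 0.001, -3.137]
wrist_force: [1.8, 0.2, 0.1]
gripper_width: 1.004
```

```bash
python3 - <<'E'
from h import *
st()
im=arm.get_image("wrist"); save(im,"w1.png",s=1.5)
print(np.round(im["pose"],3).tolist(),im["vertical_fov"])
Z=dict(stud_1=.074,foot_1=.027,nut_a=0,packing_slot=.0035,packing_handle=.023,sole_1=0)
for q,z in Z.items():
  for d in arm.tip_of(im,q)[:3]:
    if d["confidence"]>.2: print(q,round(d["confidence"],2),np.round(d["at"]),np.round(at_z(im,d["at"],z),3))
E
```

```text
{'clock': 2.3, 'joint_positions': [0.169, 0.36, 0.075, 1.8, -0.032, 0.983, -1.309], 'ee_pos': [0.407, -0.123, 0.331], 'eef_rot': [-1.571, 0.001, -3.137], 'wrist_force': [1.755, 0.211, 0.089], 'gripper_width': 1.004}
[[0.005, -0.952, -0.305, 0.486], [-1.0, -0.005, -0.002, -0.123], [0.0, 0.305, -0.952, 0.474], [0.0, 0.0, 0.0, 1.0]] 69.28989117409137
stud_1 0.95 [76. 50.] [0.549 0.107 0.074]
stud_1 0.58 [250.  63.] [ 0.535 -0.118  0.074]
foot_1 0.83 [246.  61.] [ 0.544 -0.113  0.027]
nut_a 0.55 [176.  89.] [0.506 0.    0.   ]
nut_a 0.46 [178. 120.] [0.457 0.001 0.   ]
packing_slot 0.56 [396.  32.] [ 0.588 -0.336  0.004]
packing_slot 0.39 [172. 118.] [0.462 0.01  0.004]
packing_slot 0.3 [384.  62.] [ 0.547 -0.324  0.003]
packing_handle 0.9 [385.  63.] [ 0.542 -0.318  0.023]
packing_handle 0.22 [395.  31.] [ 0.585 -0.326  0.023]
sole_1 0.96 [249.  72.] [ 0.531 -0.116  0.   ]
```

View pics/w1.png

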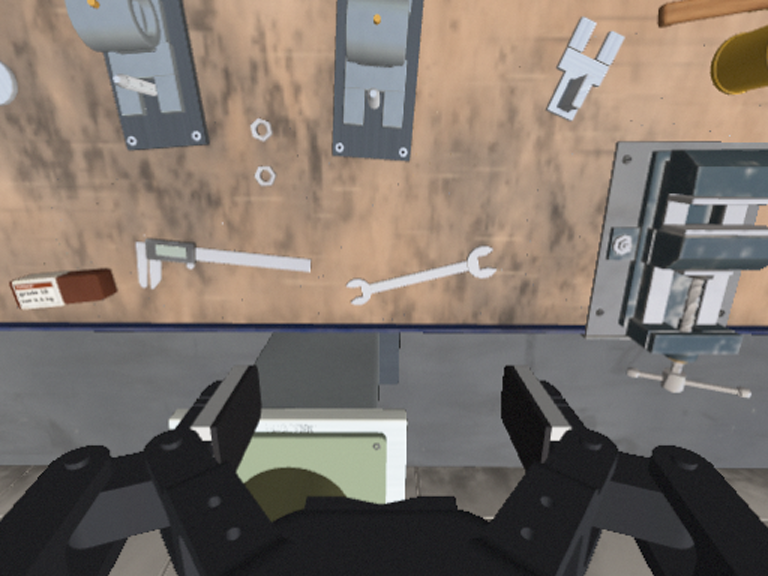

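play_rows(commands=[-1,1,2,0,0,0,0.18,-1,2,4,-2,0,0,0.36,-1,3,6,-4,0,0,0.54,-1,4,8,-6,0,0,0.72,-1,4,10,-8,0,0,0.9,-1,4,11,-10,0,0,1.08,-1,4,12,-12,0,0,1.26,-1,4,12,-14,0,0,1.44])

```text
clock: 3.65
ee_pos: [0.4471, -0.0057, 0.1906]
eef_rot: [-1.571, 0.0, -1.692]
wrist_force: [0.6, -0.9, -0.1]
gripper_width: 1.0
```

play_rows(commands=[-1,0,0,0,0,0,0.18,-1,0,0,0,0,0,0.36,-1,0,0,0,0,0,0.54,-1,0,0,0,0,0,0.72,-1,0,0,0,0,0,0.9,-1,0,0,0,0,0,1.08,-1,0,0,0,0,0,1.26,-1,0,0,0,0,0,1.44])

```text
clock: 4.65
ee_pos: [0.4471, -0.0065, 0.1912]
eef_rot: [-1.571, -0.0, -0.253]
wrist_force: [-0.4, -0.0, 0.7]
gripper_width: 1.0
```

play_rows(commands=[-1,0,0,0,0,0,0.15,-1,0,0,0,0,0,0.26,-1,0,0,0,0,-0.15,0.26,-1,0,0,0,0,-0.33,0.26,-1,0,0,-1,0,-0.5,0.26,-1,0,0,-2,0,-0.6,0.26,-1,0,0,-2,0,-0.6,0.26])

```text
clock: 5.52
ee_pos: [0.4457, -0.0179, 0.1666]
eef_rot: [-1.607, -0.371, 0.028]
wrist_force: [-0.2, -1.3, -0.7]
gripper_width: 0.997
```

```bash
python3 - <<'E'
from h import *
st()
im=arm.get_image("wrist"); save(im,"w2.png",s=1.5)
print(np.round(im["pose"],3).tolist())
Z=dict(stud_1=.074,foot_1=.027,sole_1=0)
for q,z in Z.items():
  for d in arm.tip_of(im,q)[:3]:
    if d["confidence"]>.2: print(q,round(d["confidence"],2),np.round(d["at"]),np.round(at_z(im,d["at"],z),3))
E
```

```text
{'clock': 5.525, 'joint_positions': [0.481, 0.751, -1.01, 2.395, 1.757, 0.747, -0.323], 'ee_pos': [0.446, -0.018, 0.167], 'eef_rot': [-1.607, -0.371, 0.028], 'wrist_force': [-0.199, -1.289, -0.721], 'gripper_width': 0.997}
[[-0.015, 0.777, 0.63, 0.321], [0.999, 0.033, -0.017, -0.017], [-0.034, 0.629, -0.777, 0.271], [0.0, 0.0, 0.0, 1.0]]
stud_1 0.79 [374. 242.] [0.543 0.106 0.074]
stud_1 0.6 [161. 232.] [ 0.54  -0.118  0.074]
foot_1 0.89 [174. 200.] [ 0.535 -0.115  0.027]
sole_1 0.69 [176. 186.] [ 0.536 -0.12   0.   ]
```

View pics/w2.png

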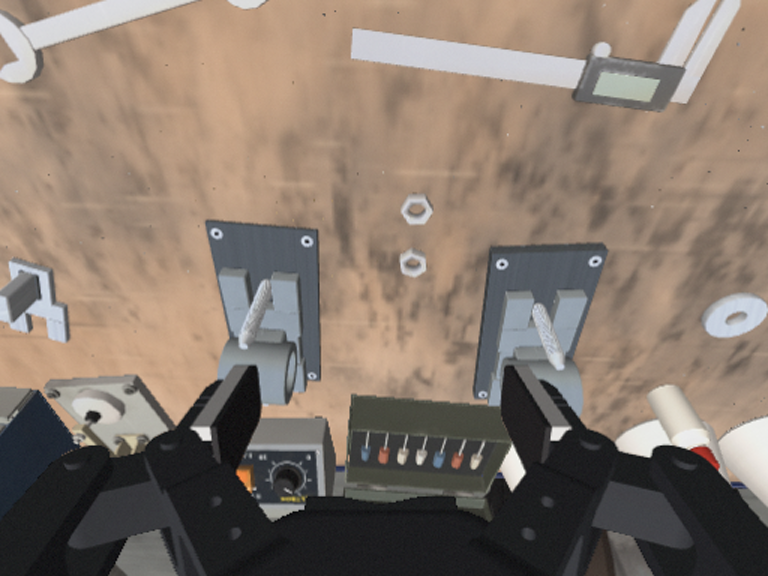

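```bash
python3 - <<'E'
import cv2,numpy as np
a=cv2.imread("pics/w2.png"); 
c=cv2.resize(a[200:420,190:330],None,fx=2.7,fy=2.7,interpolation=cv2.INTER_CUBIC);d=cv2.resize(a[200:420,470:620],None,fx=2.7,fy=2.7,interpolation=cv2.INTER_CUBIC)
cv2.imwrite("pics/w2c.png",cv2.rotate(np.hstack([c,d]),cv2.ROTATE_180))
E
```

```text
(no output)
```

View pics/w2c.png

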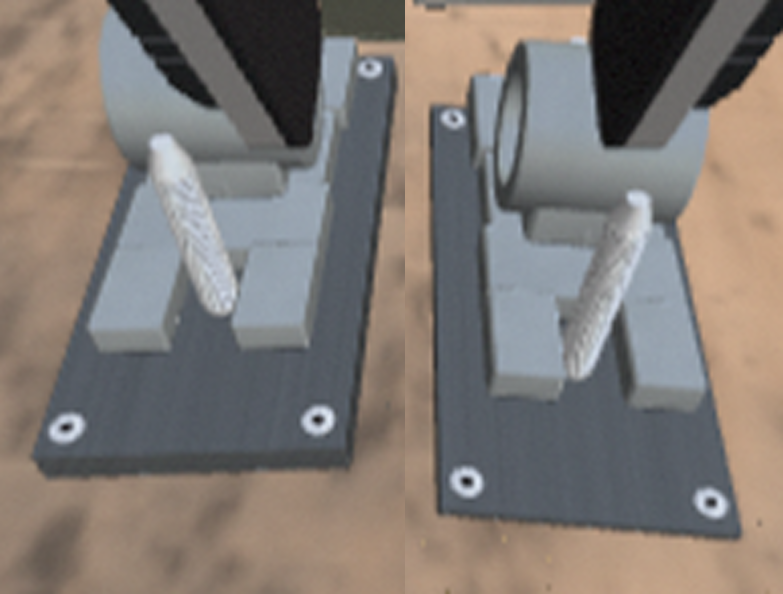

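```bash
cat >> h.py <<'E'
from scipy.spatial.transform import Rotation as Ro
def delta(p,yaw):
    s=arm.get_state(); R=Ro.from_euler("xyz",[-np.pi/2,0,yaw])*Ro.from_euler("xyz",s["eef_rot"]).inv()
    print("delta cm",np.round((np.array(p)-s["ee_pos"])*100,2),"rotvec",np.round(R.as_rotvec(),3))
E
python3 -c "
from h import *
delta([.50,-.32,.2],-.3)"
```

```text
delta cm [  5.5  -30.2    3.43] rotvec [ 0.084  0.358 -0.317]
```

play_rows(commands=[-1,1,-4,2,0.02,0.09,-0.08,-1,2,-9,3,0.04,0.18,-0.16,-1,3,-14,3.5,0.06,0.26,-0.24,-1,4,-19,3.5,0.08,0.36,-0.32,-1,5,-24,3.5,0.084,0.358,-0.317,-1,5.5,-28,3.5,0.084,0.358,-0.317,-1,5.5,-30.2,3.5,0.084,0.358,-0.317,-1,5.5,-30.2,3.5,0.084,0.358,-0.317])

```text
clock: 6.72
ee_pos: [0.5005, -0.3222, 0.2013]
eef_rot: [-1.572, -0.006, -0.303]
wrist_force: [-0.2, 1.0, -0.5]
gripper_width: 0.998
```

```bash
python3 - <<'E'
from h import *
st()
im=arm.get_image("wrist"); save(im,"w3.png",s=1.5)
print(np.round(im["pose"],3).tolist())
for q,z in dict(packing_slot=.0035,packing_handle=.023,packing=0,stud_1=.074,foot_1=.027).items():
  for d in arm.tip_of(im,q)[:3]:
    if d["confidence"]>.2: print(q,round(d["confidence"],2),np.round(d["at"],1),np.round(at_z(im,d["at"],z),4))
m=arm.cut_out(im,"packing")[0]; print(m["confidence"],m["rect"])
c,_=cv2.findContours(m["mask"].astype(np.uint8),0,1); c=max(c,key=len)
print(cv2.approxPolyDP(c,2.0,True)[:,0].tolist())
E
```

```text
{'clock': 6.725, 'joint_positions': [0.929, 0.903, -0.929, 1.441, 0.753, 1.17, 1.159], 'ee_pos': [0.5, -0.322, 0.201], 'eef_rot': [-1.572, -0.006, -0.303], 'wrist_force': [-0.218, 0.956, -0.514], 'gripper_width': 0.998}
[[0.298, 0.908, 0.295, 0.425], [0.955, -0.283, -0.094, -0.299], [-0.002, 0.31, -0.951, 0.344], [0.0, 0.0, 0.0, 1.0]]
packing_slot 0.8 [266.1 229. ] [ 0.5862 -0.3321  0.0035]
packing_handle 0.88 [272.  201.5] [ 0.5436 -0.3127  0.023 ]
packing 0.79 [269.1 228.9] [ 0.5889 -0.3285  0.    ]
stud_1 0.97 [468.3 158.4] [ 0.5387 -0.1148  0.074 ]
foot_1 0.82 [436.5 146.5] [ 0.5338 -0.116   0.027 ]
0.75 [265.1, 214.5, 32.1, 63.0]
[[260, 182], [257, 207], [249, 213], [247, 241], [257, 243], [259, 226], [267, 224], [272, 227], [271, 243], [279, 245], [282, 240], [284, 212], [279, 209], [281, 185]]
```

View pics/w3.png

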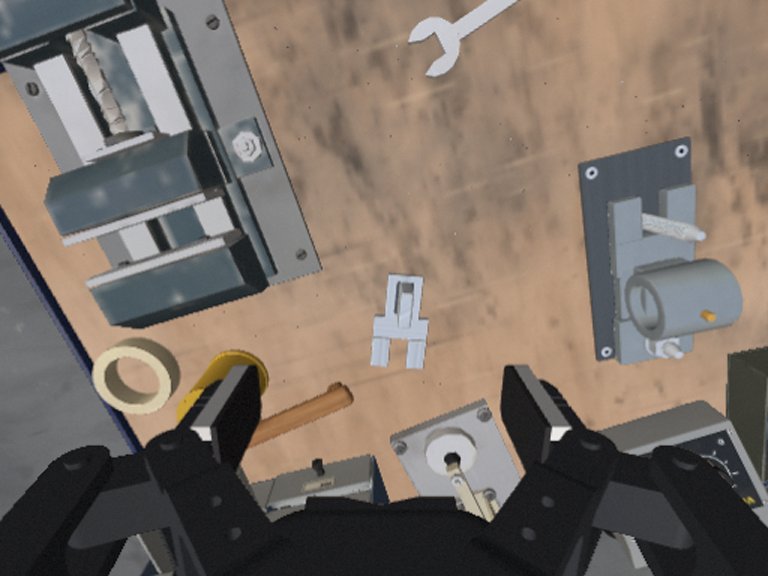

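```bash
cat > fit.py <<'E'
from h import *
from scipy.optimize import minimize
def box(x0,x1,y0,y1,z0,z1): return np.array([[x,y,z] for x in(x0,x1) for y in(y0,y1) for z in(z0,z1)])
PARTS=[box(-21e-3,-7.5e-3,-24e-3,24e-3,0,7e-3),box(-66e-3,-7.5e-3,-15e-3,15e-3,0,7e-3),box(-10e-3,21e-3,8e-3,24e-3,0,7e-3),box(-10e-3,21e-3,-24e-3,-8e-3,0,7e-3),box(-61e-3,-31e-3,-5e-3,5e-3,7e-3,39e-3)]
def ren(im,v,z,S=8,parts=PARTS):
    M=np.zeros((384*S//2,512*S//2),np.uint8); c,s=np.cos(v[2]),np.sin(v[2])
    for P in parts:
        W=np.c_[v[0]+c*P[:,0]-s*P[:,1],v[1]+s*P[:,0]+c*P[:,1],P[:,2]+z]
        h=cv2.convexHull(np.array([proj(im,w) for w in W],np.float32))
        cv2.fillConvexPoly(M,np.round((h+.5)*S/2).astype(np.int32),1)
    return M
def fit(im,mask,v0,z=0,parts=PARTS):
    B=cv2.resize(mask.astype(np.uint8),None,fx=4,fy=4,interpolation=cv2.INTER_NEAREST)
    f=lambda u: -(lambda M:(M&B).sum()/(M|B).sum())(ren(im,np.array(u)*[.01,.01,.1],z,parts=parts))
    u0=np.array(v0)/[.01,.01,.1]
    r=minimize(f,u0,method="Nelder-Mead",options=dict(initial_simplex=np.vstack([u0,u0+np.eye(3)]),xatol=.01,fatol=1e-4))
    return r.x*[.01,.01,.1],-r.fun
E
python3 - <<'E'
from fit import *
for n in("wrist","top"):
    im=arm.get_image(n); m=arm.cut_out(im,"packing")
    v,q=fit(im,m[0]["mask"],[.587,-.331,-.35]); print(n,np.round(v,4),q)
    a=v[2]; print("handle",v[0]-.046*np.cos(a),v[1]-.046*np.sin(a))
delta([v[0],v[1],.2],0)
E
```

```text
wrist [ 0.5851 -0.333  -0.3926] 0.9290203458438376
handle 0.5426353360669511 -0.31543216634300497Traceback (most recent call last):
  File "<stdin>", line 4, in <module>
IndexError: list index out of range
```

play_rows(commands=[0,2,0.3,-3,0,0.0,-0.05,0,4,0.6,-8,0,0.006,-0.09,0,4.25,0.7,-12,0,0.006,-0.09,0,4.25,0.7,-15,0,0.006,-0.09,0,4.25,0.7,-17,0,0.006,-0.09,0,4.25,0.7,-18.7,0,0.006,-0.09,0,4.25,0.7,-18.7,0,0.006,-0.09], force=60)

```text
clock: 8.15
ee_pos: [0.5426, -0.3117, 0.0136]
eef_rot: [-1.572, 0.004, -0.388]
wrist_force: [1.0, 0.3, 0.7]
gripper_width: 0.498
```

play_rows(commands=[1,0,0,0,0,0,0,1,0,0,0,0,0,0,1,0,0,0,0,0,0,1,0,0,0,0,0,0,1,0,0,0,0,0,0,1,0,0,1,0,0,0,1,0,0,2.5,0,0,0,1,0,0,4,0,0,0])

```text
clock: 9.15
ee_pos: [0.543, -0.3118, 0.0557]
eef_rot: [-1.572, 0.002, -0.388]
wrist_force: [0.4, 0.4, -2.3]
gripper_width: 0.103
```

```bash
python3 - <<'E'
from fit import *
st()
im=arm.get_image("wrist"); m=arm.cut_out(im,"packing")
s=arm.get_state(); z=s["ee_pos"][2]-.0145
if m:
    v,q=fit(im,m[0]["mask"],[.587,-.331,-.393],z=z); print(np.round(v,4),q,m[0]["rect"])
    a=v[2]; print("handle",v[0]-.046*np.cos(a),v[1]-.046*np.sin(a))
im=arm.get_image("top")
for q,zz in dict(packing_slot=z+.0035,packing_handle=z+.023).items():
  for d in arm.tip_of(im,q)[:3]:print(q,round(d["confidence"],2),np.round(at_z(im,d["at"],zz),4))
E
```

```text
{'clock': 9.15, 'joint_positions': [0.815, 1.12, -0.805, 1.428, 0.895, 0.984, 0.967], 'ee_pos': [0.543, -0.312, 0.056], 'eef_rot': [-1.572, 0.002, -0.388], 'wrist_force': [0.433, 0.371, -2.287], 'gripper_width': 0.103}
[ 0.5869 -0.3308 -0.395 ] 0.3452453602326166 [253.9, 268.4, 48.8, 122.5]
handle 0.544413513160775 -0.3131240177250246
```

play_rows(commands=[1,-3,4,0,0,0,0.08,1,-6,8,0,0,0,0.16,1,-9,12,0,0,0,0.24,1,-11,16,0,0,0,0.32,1,-11.3,19.5,0,0,0,0.37,1,-11.3,19.5,0,0,0,0.37,1,-11.3,19.5,0,0,0,0.37])

```text
clock: 10.28
ee_pos: [0.4298, -0.1173, 0.054]
eef_rot: [-1.572, 0.003, -0.018]
wrist_force: [0.3, -0.2, -2.5]
gripper_width: 0.105
```

```bash
python3 - <<'E'
from fit import *
st()
s=arm.get_state(); z=s["ee_pos"][2]-.0141
im=arm.get_image("wrist"); save(im,"w4.png",s=1.5)
for q,zz in dict(packing_slot=z+.0035,packing_handle=z+.023,stud_1=.074,foot_1=.0272,sole_1=0,pedestal_1=.012).items():
  for d in arm.tip_of(im,q)[:2]:print(q,round(d["confidence"],2),np.round(d["at"],1),np.round(at_z(im,d["at"],zz),4))
S=box(-.055,.122,-.042,.042,0,.005)
for n in ("wrist","top"):
  im=arm.get_image(n)
  for q in("sole_1","packing"):
    for m in arm.cut_out(im,q)[:2]: print(n,q,m["confidence"],m["rect"]); 
E
```

```text
{'clock': 10.275, 'joint_positions': [0.59, 0.963, -0.737, 2.096, 1.237, 0.626, 0.496], 'ee_pos': [0.43, -0.117, 0.054], 'eef_rot': [-1.572, 0.003, -0.018], 'wrist_force': [0.324, -0.21, -2.536], 'gripper_width': 0.105}
packing_handle 0.91 [254.6 257.4] [ 0.4323 -0.1173  0.0629]
sole_1 0.76 [256.  325.8] [ 0.5377 -0.1178  0.    ]
wrist sole_1 0.56 [275.2, 302.5, 77.0, 59.3]
wrist packing 0.89 [255.3, 268.6, 48.4, 118.8]
top sole_1 0.73 [278.1, 192.8, 30.0, 54.3]
```

View pics/w4.png

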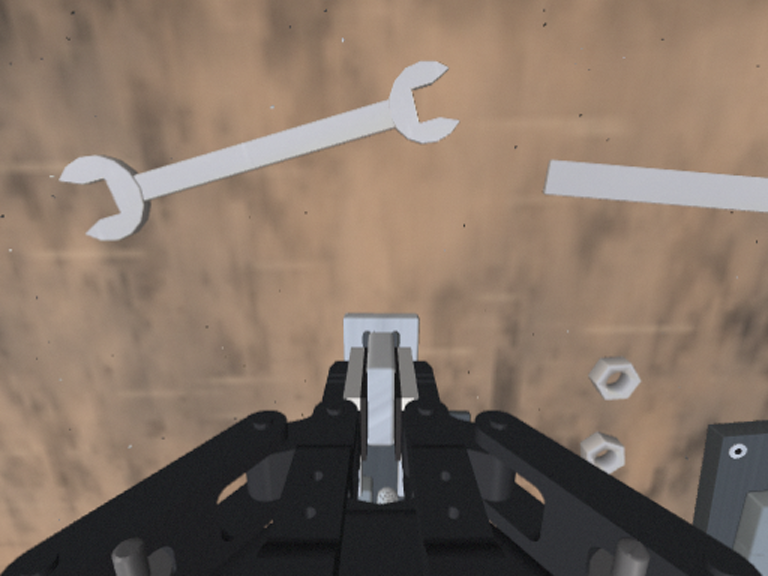

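```bash
python3 - <<'E'
from fit import *
im=arm.get_image("wrist")
w3=dict(im); w3["pose"]=np.array([[0.298, 0.908, 0.295, 0.425], [0.955, -0.283, -0.094, -0.299], [-0.002, 0.31, -0.951, 0.344],[0,0,0,1]])
w1=dict(im); w1["pose"]=np.array([[0.005, -0.952, -0.305, 0.486], [-1.0, -0.005, -0.002, -0.123], [0.0, 0.305, -0.952, 0.474],[0,0,0,1]])
for n,w,ps in(("w3",w3,[(580,165),(690,138),(597,361)]),("w1",w1,[(333,155),(410,161)])):
    print(n,[np.round(at_z(w,np.array(p)/1.5,.005),4)[:2].tolist() for p in ps])
print("w1 screws",[np.round(at_z(w1,np.array(p)/1.5,.005),4)[:2].tolist() for p in [(339.5,148),(403,153)]])
print("w3 screws",[np.round(at_z(w3,np.array(p)/1.5,.005),4)[:2].tolist() for p in [(591.5,173),(681,151.5),(606,352)]])
print("stud now",at_z(im,(258.7,328.5),.074))
z=arm.get_state()["ee_pos"][2]-.0141
print("tail edge",[at_z(im,np.array(p)/1.5,z+.007) for p in((345,315),(419,315))])
t=arm.get_image("top"); ms=arm.cut_out(t,"sole_1")
v,q=fit(t,ms[0]["mask"],[.537,-.118,0.],parts=[box(-.055,.122,-.042,.042,0,.005),box(-.03,.11,-.03,.03,.012,.03)]);print("top sole",v,q)
E
```

```text
w3 [[0.4803, -0.1539], [0.4856, -0.0712], [0.6549, -0.1659]]
w1 [[0.4851, -0.0726], [0.4793, -0.1553]]
w1 screws [[0.4922, -0.0797], [0.4875, -0.1476]]
w3 screws [[0.489, -0.1463], [0.4936, -0.0785], [0.6482, -0.1569]]
stud now [ 0.47019592 -0.11514465  0.074     ]
tail edge [array([ 0.41054293, -0.13060834,  0.04709317]), array([ 0.41103047, -0.10204466,  0.04709317])]
top sole [ 0.54440817 -0.11731187 -0.07012758] 0.6495229130118523
```

play_rows(commands=[1,0.4,0.4,0,0,0,-0.03,1,0.7,0.8,-1,0,-0.003,-0.05,1,0.7,0.8,-2,0,-0.003,-0.05,1,0.7,0.8,-3,0,-0.003,-0.05,1,0.7,0.8,-3.4,0,-0.003,-0.05,1,0.7,0.8,-3.4,0,-0.003,-0.05])

```text
clock: 11.82
ee_pos: [0.437, -0.1085, 0.0203]
eef_rot: [-1.572, -0.0, -0.068]
wrist_force: [0.6, 0.8, -2.0]
gripper_width: 0.099
```

```bash
python3 - <<'E'
from fit import *
st()
im=arm.get_image("wrist"); save(im,"w5.png",(150,190,370,384),3)
for q,zz in dict(packing_handle=.0295,stud_1=.074,foot_1=.0272).items():
  for d in arm.tip_of(im,q)[:2]:print(q,round(d["confidence"],2),np.round(d["at"],1),np.round(at_z(im,d["at"],zz),4))
E
```

```text
{'clock': 11.825, 'joint_positions': [0.538, 1.025, -0.678, 2.093, 1.355, 0.582, 0.33], 'ee_pos': [0.437, -0.109, 0.02], 'eef_rot': [-1.572, -0.0, -0.068], 'wrist_force': [0.629, 0.806, -2.036], 'gripper_width': 0.099}
packing_handle 0.62 [256.4 256. ] [ 0.4386 -0.1076  0.0295]
```

View pics/w5.png

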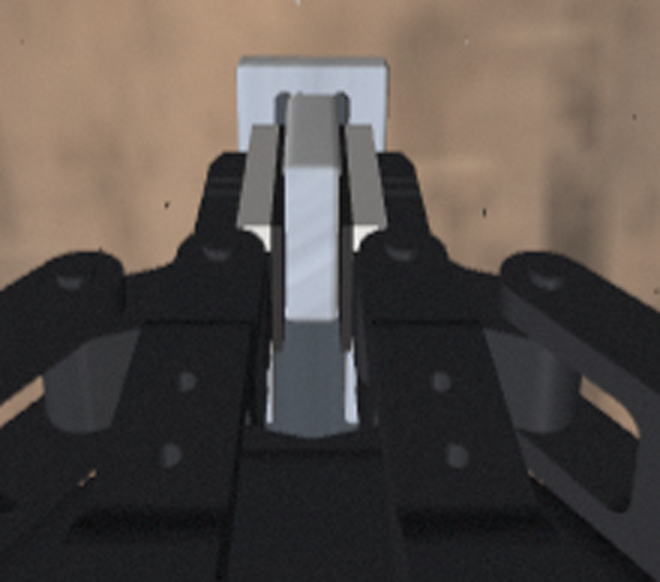

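play_rows(commands=[1,0.8,-0.05,0,0,0,0,1,1.7,-0.11,0,0,0,0,1,2.5,-0.17,0,0,0,0,1,2.5,-0.17,0,0,0,0])

```text
clock: 12.52
ee_pos: [0.4621, -0.1105, 0.0202]
eef_rot: [-1.572, -0.0, -0.068]
wrist_force: [-0.2, 0.5, -2.8]
gripper_width: 0.1
```

```bash
python3 - <<'E'
from fit import *
st()
im=arm.get_image("wrist"); save(im,"w6.png",(200,250,310,350),3)
t=arm.get_image("top"); a=t["frame"][180:230,255:305,::-1]
b=cv2.imread("pics/w6.png"); cv2.imwrite("pics/w6.png",np.hstack([b,cv2.resize(np.ascontiguousarray(a),(300,300),interpolation=cv2.INTER_CUBIC)]))
E
```

```text
{'clock': 12.525, 'joint_positions': [0.54, 1.04, -0.7, 2.006, 1.258, 0.625, 0.448], 'ee_pos': [0.462, -0.11, 0.02], 'eef_rot': [-1.572, -0.0, -0.068], 'wrist_force': [-0.18, 0.477, -2.832], 'gripper_width': 0.1}
```

View pics/w6.png

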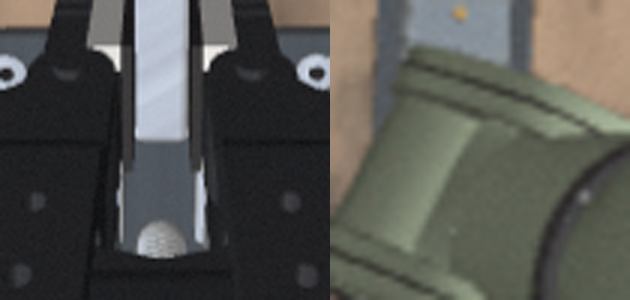

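play_rows(commands=[1,0.7,-0.05,0,0,0,0,1,1.4,-0.1,0,0,0,0,1,2.1,-0.14,0,0,0,0,1,2.6,-0.18,0,0,0,0,1,2.6,-0.18,0,0,0,0])

```text
clock: 13.25
ee_pos: [0.4883, -0.1123, 0.0203]
eef_rot: [-1.572, -0.001, -0.068]
wrist_force: [1.0, 0.1, -0.2]
gripper_width: 0.104
```

play_rows(commands=[1,0.1,0,0,0,0,0,1,0.2,0,0,0,0,0,1,0.3,-0.01,0,0,0,0,1,0.3,-0.01,0,0,0,0])

```text
clock: 13.75
ee_pos: [0.4903, -0.1124, 0.0202]
eef_rot: [-1.572, 0.001, -0.068]
wrist_force: [-6.9, 1.2, 7.5]
gripper_width: 0.102
```

```bash
python3 - <<'E'
from fit import *
st()
im=arm.get_image("wrist"); save(im,"w7.png",(195,225,315,345),5)
E
```

```text
{'clock': 13.75, 'joint_positions': [0.54, 1.062, -0.729, 1.906, 1.172, 0.685, 0.56], 'ee_pos': [0.49, -0.112, 0.02], 'eef_rot': [-1.572, 0.001, -0.068], 'wrist_force': [-6.942, 1.213, 7.545], 'gripper_width': 0.102}
```

View pics/w7.png

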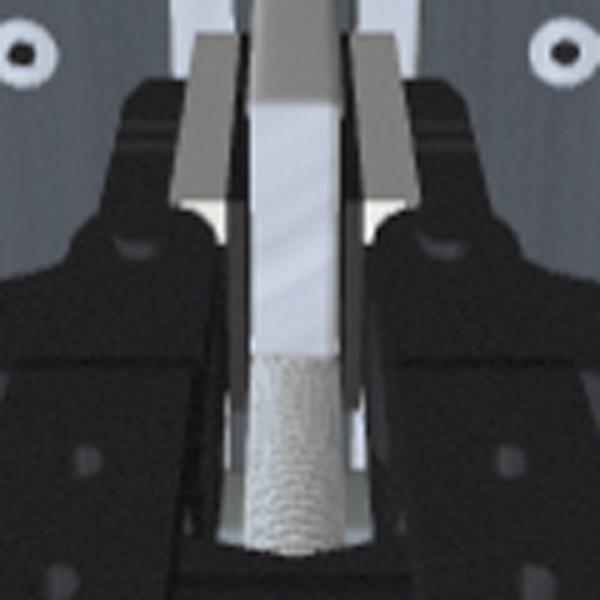

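```bash
python3 - <<'E'
from fit import *
im=arm.get_image("wrist"); g=im["frame"].mean(2)
for c in(236,240,246,255,264,270,274): print(c,g[195:240,c].astype(int).tolist())
E
```

```text
236 [156, 154, 154, 155, 154, 154, 153, 151, 152, 152, 152, 151, 150, 138, 129, 132, 152, 187, 202, 200, 201, 200, 203, 200, 202, 201, 202, 201, 202, 202, 202, 200, 202, 202, 202, 201, 161, 120, 126, 125, 126, 125, 125, 126, 125]
240 [151, 150, 149, 151, 151, 151, 150, 150, 150, 150, 149, 149, 149, 136, 126, 133, 152, 190, 204, 204, 204, 203, 204, 203, 204, 203, 204, 203, 203, 203, 203, 203, 204, 204, 204, 205, 163, 120, 125, 125, 125, 126, 125, 125, 125]
246 [147, 147, 147, 148, 147, 147, 147, 147, 144, 146, 147, 147, 147, 136, 127, 132, 150, 187, 205, 202, 204, 202, 204, 204, 203, 166, 102, 117, 154, 163, 161, 163, 161, 162, 163, 161, 157, 158, 157, 157, 156, 156, 155, 153, 153]
255 [149, 150, 150, 148, 149, 148, 147, 146, 148, 146, 148, 147, 147, 136, 127, 130, 139, 174, 192, 191, 192, 189, 192, 191, 190, 181, 151, 127, 128, 128, 127, 128, 126, 128, 126, 128, 129, 127, 129, 128, 128, 128, 130, 129, 129]
264 [146, 147, 146, 147, 146, 144, 143, 143, 144, 143, 143, 141, 143, 136, 128, 129, 142, 183, 203, 204, 204, 204, 204, 203, 204, 156, 83, 79, 85, 85, 84, 84, 86, 84, 83, 84, 62, 34, 37, 34, 30, 29, 30, 29, 31]
270 [141, 141, 139, 138, 136, 136, 138, 135, 134, 135, 136, 136, 134, 131, 128, 129, 142, 179, 203, 204, 204, 204, 204, 204, 203, 201, 204, 203, 203, 202, 202, 205, 202, 203, 201, 203, 163, 121, 124, 125, 125, 125, 126, 125, 126]
274 [140, 140, 141, 139, 136, 138, 136, 135, 134, 133, 133, 132, 132, 128, 127, 130, 142, 182, 204, 205, 205, 204, 202, 202, 204, 205, 203, 204, 203, 204, 203, 204, 204, 204, 205, 202, 203, 194, 175, 167, 157, 147, 137, 127, 127]
```

```bash
python3 - <<'E'
from fit import *
im=arm.get_image("wrist"); g=im["frame"].mean(2)
for c in(200,215,222,290,300): print(c,g[205:235,c].astype(int).tolist())
print(at_z(im,(255,211.7),.0130),arm.get_state()["ee_pos"])
for c,r in((215,222),(290,222),(215,225)): print(at_z(im,(c,r),.005))
# screws in crop px
for p in((27,53),(565,53)): print("screw",at_z(im,(195+p[0]/5,225+p[1]/5),.005))
E
```

```text
200 [153, 153, 152, 153, 151, 151, 151, 149, 150, 151, 150, 147, 150, 148, 116, 66, 70, 85, 92, 91, 92, 90, 90, 95, 164, 205, 202, 204, 147, 42]
215 [155, 153, 152, 153, 152, 152, 153, 152, 152, 149, 150, 149, 148, 148, 117, 66, 70, 81, 89, 86, 87, 89, 87, 88, 86, 86, 87, 90, 88, 88]
222 [153, 154, 155, 153, 152, 153, 153, 152, 152, 152, 153, 152, 150, 152, 118, 67, 71, 82, 87, 89, 86, 88, 87, 88, 88, 89, 89, 88, 88, 89]
290 [125, 123, 122, 122, 119, 101, 100, 118, 117, 117, 118, 118, 118, 117, 93, 58, 71, 84, 86, 87, 89, 88, 89, 89, 88, 89, 88, 89, 88, 87]
300 [118, 116, 116, 119, 117, 118, 117, 118, 118, 118, 118, 117, 116, 114, 88, 58, 72, 86, 88, 90, 89, 86, 90, 87, 87, 88, 89, 88, 90, 98]
[ 0.4724648  -0.11081421  0.013     ] [ 0.49031573 -0.11238888  0.0202378 ]
[ 0.48082794 -0.13615497  0.005     ]
[ 0.48392688 -0.0898419   0.005     ]
[ 0.48284349 -0.13637659  0.005     ]
screw [ 0.48946639 -0.14633799  0.005     ]
screw [ 0.49397653 -0.07881563  0.005     ]
```

play_rows(commands=[1,-0.1,0.01,0,0,0,0,1,-0.23,0.015,0,0,0,0,1,-0.23,0.015,-0.06,0,0,0,1,-0.23,0.015,-0.12,0,0,0,1,-0.23,0.015,-0.12,0,0,0])

```text
clock: 14.52
ee_pos: [0.4888, -0.1122, 0.0201]
eef_rot: [-1.573, -0.002, -0.067]
wrist_force: [-5.6, -1.1, 32.0]
gripper_width: 0.103
```

play_rows(commands=[0.6,0,0,0,0,0,0,0.2,0,0,0,0,0,0,0.2,0,0,0,0,0,0])

```text
clock: 14.9
ee_pos: [0.4885, -0.1122, 0.0189]
eef_rot: [-1.572, 0.0, -0.068]
wrist_force: [-0.3, 0.1, -0.3]
gripper_width: 0.4
```

```bash
python3 - <<'E'
from fit import *
st()
im=arm.get_image("wrist"); g=im["frame"].mean(2)
for c in (240,255,270): print(c,g[200:225,c].astype(int).tolist())
for c in (215,290): print(c,g[212:230,c].astype(int).tolist())
E
```

```text
{'clock': 14.9, 'joint_positions': [0.539, 1.063, -0.725, 1.914, 1.182, 0.678, 0.549], 'ee_pos': [0.488, -0.112, 0.019], 'eef_rot': [-1.572, 0.0, -0.068], 'wrist_force': [-0.285, 0.074, -0.321], 'gripper_width': 0.4}
240 [150, 149, 149, 150, 148, 148, 149, 148, 149, 142, 129, 125, 134, 170, 194, 199, 200, 199, 199, 201, 200, 201, 202, 201, 199]
255 [147, 146, 145, 146, 146, 145, 145, 144, 146, 140, 129, 126, 131, 161, 185, 187, 189, 188, 189, 188, 189, 188, 166, 133, 126]
270 [138, 137, 138, 136, 135, 133, 131, 133, 132, 129, 129, 127, 135, 170, 198, 200, 201, 200, 199, 200, 200, 199, 200, 200, 200]
215 [152, 150, 150, 149, 150, 149, 149, 148, 148, 148, 148, 110, 58, 74, 83, 86, 87, 85]
290 [119, 119, 104, 105, 117, 116, 116, 117, 116, 116, 108, 80, 59, 76, 88, 87, 88, 87]
```

```bash
python3 - <<'E'
from fit import *
im=arm.get_image("wrist")
t=at_z(im,(255,212.9),.012); s=[at_z(im,(c,225.3),.005) for c in(215,290)]
print(t,s, "tail ahead of sole edge mm", 1e3*(np.mean(s,0)[0]-t[0]))
E
```

```text
[ 0.47122746 -0.11070275  0.012     ] [array([ 0.48060471, -0.13599709,  0.005     ]), array([ 0.48369851, -0.08989963,  0.005     ])] tail ahead of sole edge mm 10.924148436069203
```

play_rows(commands=[0.2,0,0,3,0,0,0,0,0,0,8,0,0,0,-1,0,2,14,0,0,0,-1,0,8,19,0,0,0,-1,0,14,20,0,0,0,-1,0,20,20,0,0,0,-1,0,26,20,0,0,0,-1,0,32,20,0,0,0])

```text
clock: 16.0
ee_pos: [0.4883, 0.2048, 0.219]
eef_rot: [-1.572, -0.0, -0.068]
wrist_force: [0.9, -0.3, 0.3]
gripper_width: 0.996
```

play_rows(commands=[-1,0,6,0,0,0,0,-1,1,12,0,0,0,0.07,-1,1,12,0,0,0,0.07,-1,1,12,0,0,0,0.07])

```text
clock: 16.5
ee_pos: [0.4985, 0.3224, 0.2187]
eef_rot: [-1.573, 0.0, 0.002]
wrist_force: [-0.9, -0.5, -0.8]
gripper_width: 1.003
```

```bash
python3 - <<'E'
from fit import *
st()
im=arm.get_image("wrist"); save(im,"w8.png",s=1.5)
for q,z in dict(washer_center=.008,sleeve_center=.016,glue_bottle=0).items():
  for d in arm.tip_of(im,q)[:4]:
    if d["confidence"]>.15: print(q,round(d["confidence"],2),np.round(d["at"],1),np.round(at_z(im,d["at"],z),4))
for q in("washer","sleeve"):
  for m in arm.cut_out(im,q)[:4]:
    print(q,m["confidence"],np.round(m["rect"],1),"at top/mid",at_z(im,m["rect"][:2],.004 if q=="washer" else .016))
t=arm.get_image("top")
for d in arm.tip_of(t,"foot_1")[:2]+arm.tip_of(t,"packing_slot")[:2]+arm.tip_of(t,"packing_handle")[:1]: print(d["confidence"],at_z(t,d["at"],.02))
E
```

```text
{'clock': 16.5, 'joint_positions': [-0.23, 0.872, -0.899, 1.415, 0.702, 1.193, 0.358], 'ee_pos': [0.498, 0.322, 0.219], 'eef_rot': [-1.573, 0.0, 0.002], 'wrist_force': [-0.855, -0.52, -0.755], 'gripper_width': 1.003}
washer_center 0.73 [215.3 207.6] [0.556  0.2696 0.008 ]
washer_center 0.71 [286.3 235.2] [0.5972 0.3677 0.008 ]
sleeve_center 0.66 [281.7 152.1] [0.4786 0.3566 0.016 ]
glue_bottle 0.67 [215.1 274.7] [0.6674 0.2638 0.    ]
washer 0.87 [217.6 206.8  30.8  34.1] at top/mid [0.55636013 0.27216812 0.004     ]
washer 0.86 [286.9 234.9  31.9  31.1] at top/mid [0.59871912 0.36907105 0.004     ]
washer 0.17 [214.4 293.9  31.1  58.1] at top/mid [0.69870657 0.2619978  0.004     ]
sleeve 0.89 [284.1 149.1  23.6  22. ] at top/mid [0.47488509 0.35946196 0.016     ]
0.59 [ 0.53657311 -0.12039865  0.02      ]
0.46 [0.6588106  0.25537667 0.02      ]
0.44 [ 0.53586765 -0.12322153  0.02      ]
0.73 [ 0.47957879 -0.11746869  0.02      ]
```

View pics/w8.png

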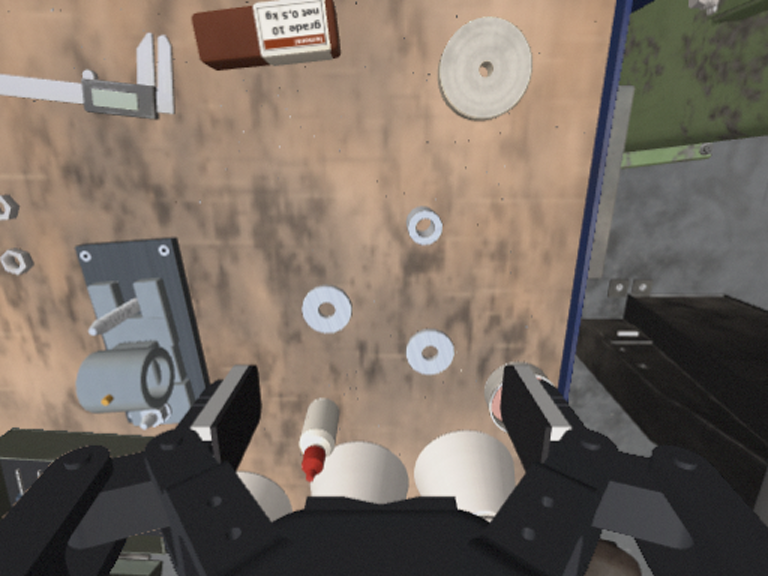

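The washer candidates are (217,207), 0.62 m from the base, and (287,235), 0.70 m from the base. The second is farthest, so that is the one meant, and both show clearly in the enlarged view. The sleeve is at (283,151).

play_rows(commands=[-0.4,2.5,1.2,-3,0,0,0.17,-0.4,5,2.4,-7,0,0,0.34,-0.4,7.5,3.6,-11,0,0,0.52,-0.4,9.8,4.6,-15,0,0,0.7,-0.4,9.8,4.6,-18,0,0,0.7,-0.4,9.8,4.6,-18,0,0,0.7], force=60)

```text
clock: 17.75
ee_pos: [0.5956, 0.3684, 0.0371]
eef_rot: [-1.571, 0.003, 0.702]
wrist_force: [0.8, -0.6, 0.7]
gripper_width: 0.696
```

```bash
python3 - <<'E'
from fit import *
st()
im=arm.get_image("wrist")
for m in arm.cut_out(im,"washer")[:3]: print(m["confidence"],np.round(m["rect"],1),at_z(im,m["rect"][:2],.006))
for d in arm.tip_of(im,"washer_center")[:3]: print(d["confidence"],at_z(im,d["at"],.004))
E
```

```text
{'clock': 17.75, 'joint_positions': [-0.288, 1.27, -0.942, 1.087, 0.975, 1.206, 1.111], 'ee_pos': [0.596, 0.368, 0.037], 'eef_rot': [-1.571, 0.003, 0.702], 'wrist_force': [0.784, -0.634, 0.666], 'gripper_width': 0.696}
0.94 [253.  222.3  66.4  59.4] [0.5953073  0.36708877 0.006     ]
0.92 [173.2  74.3  74.4  85.8] [0.55401528 0.27164556 0.006     ]
0.88 [0.5557189  0.27346534 0.004     ]
0.83 [0.59855481 0.36892152 0.004     ]
```

play_rows(commands=[-0.4,0.1,0,-1.5,0,0,0,-0.4,0.1,0,-3,0,0,0,-0.4,0.1,0,-3.8,0,0,0,-0.4,0.1,0,-3.8,0,0,0,1,0.1,0,-3.8,0,0,0,1,0.1,0,-3.8,0,0,0,1,0.1,0,-3.8,0,0,0,1,0.1,0,-3.8,0,0,0])

```text
clock: 18.9
ee_pos: [0.5977, 0.3692, 0.0021]
eef_rot: [-1.572, -0.001, 0.702]
wrist_force: [-3.0, -2.3, 7.2]
gripper_width: 0.489
```

play_rows(commands=[1,0,0,0,0,0,0,1,0,0,1.5,0,0,0,1,0,0,4,0,0,0,1,0,0,6,0,0,0])

```text
clock: 19.4
ee_pos: [0.5978, 0.3693, 0.0637]
eef_rot: [-1.572, -0.002, 0.702]
wrist_force: [-0.4, -0.1, -1.2]
gripper_width: 0.489
```

```bash
python3 - <<'E'
from fit import *
st()
im=arm.get_image("wrist")
for m in arm.cut_out(im,"washer")[:3]: print(m["confidence"],np.round(m["rect"],1),at_z(im,m["rect"][:2],.066))
E
```

```text
{'clock': 19.4, 'joint_positions': [-0.287, 1.238, -0.954, 1.074, 0.955, 1.24, 1.125], 'ee_pos': [0.598, 0.369, 0.064], 'eef_rot': [-1.572, -0.002, 0.702], 'wrist_force': [-0.381, -0.11, -1.168], 'gripper_width': 0.489}
0.96 [185.3  77.   66.7  74.4] [0.55008345 0.28644359 0.066     ]
0.57 [255.  245.9  74.7  74.5] [0.59656182 0.36870794 0.066     ]
```

play_rows(commands=[1,-0.5,-2,4,0,0,-0.05,1,-1,-6,8,0,0,-0.15,1,-1.5,-11,11,0,0,-0.25,1,-2,-16,12,0,0,-0.35,1,-2.5,-21,12,0,0,-0.45,1,-3,-26,12,0,0,-0.55,1,-3.5,-31,12,0,0,-0.65,1,-4,-36,12,0,0,-0.75])

```text
clock: 20.5
ee_pos: [0.5571, 0.0071, 0.1811]
eef_rot: [-1.572, -0.0, -0.051]
wrist_force: [1.2, -0.3, -1.4]
gripper_width: 0.49
```

```bash
python3 -c "
from h import *
st(); delta([.5365,-.1155,.1],-.068)"
```

```text
{'clock': 20.5, 'joint_positions': [0.37, 0.882, -0.928, 1.604, 0.786, 1.066, 0.737], 'ee_pos': [0.557, 0.007, 0.181], 'eef_rot': [-1.572, -0.0, -0.051], 'wrist_force': [1.19, -0.322, -1.418], 'gripper_width': 0.49}
delta cm [ -2.06 -12.26  -8.11] rotvec [ 0.002  0.    -0.017]
```

play_rows(commands=[1,-0.6,-4,0,0,0,-0.01,1,-1.2,-8,-2,0,0,-0.017,1,-2,-12.2,-4,0,0,-0.017,1,-2.06,-12.26,-6,0,0,-0.017,1,-2.06,-12.26,-8,0,0,-0.017,1,-2.06,-12.26,-8.1,0,0,-0.017,1,-2.06,-12.26,-8.1,0,0,-0.017])

```text
clock: 21.38
ee_pos: [0.5373, -0.1128, 0.1005]
eef_rot: [-1.572, -0.001, -0.063]
wrist_force: [-0.7, -0.3, -0.2]
gripper_width: 0.488
```

```bash
python3 - <<'E'
from fit import *
st()
im=arm.get_image("wrist"); save(im,"w9.png",(180,190,340,384),3)
for d in arm.tip_of(im,"stud_1")[:2]: print("stud",d["confidence"],d["at"],at_z(im,d["at"],.074))
for m in arm.cut_out(im,"washer")[:3]: print(m["confidence"],np.round(m["rect"],1),at_z(im,m["rect"][:2],.106))
print("expect stud px",proj(im,[.5365,-.1155,.074]),"washer px",proj(im,[.5365,-.1155,.106]))
E
```

```text
{'clock': 21.375, 'joint_positions': [0.568, 0.985, -0.863, 1.709, 0.931, 0.911, 0.813], 'ee_pos': [0.537, -0.113, 0.1], 'eef_rot': [-1.572, -0.001, -0.063], 'wrist_force': [-0.651, -0.253, -0.225], 'gripper_width': 0.488}
stud 0.59 [248.3, 227.1] [ 0.53789727 -0.1168703   0.074     ]
0.74 [254.9 245.7  73.9  76.6] [ 0.5345237  -0.11236305  0.106     ]
expect stud px [250.20932793 225.06656762] washer px [249.48535706 249.18853732]
```

play_rows(commands=[1,0.08,-0.3,0,0,0,-0.005,1,0.08,-0.33,-1,0,0,-0.005,1,0.08,-0.33,-2,0,0,-0.005,1,0.08,-0.33,-3,0,0,-0.005,1,0.08,-0.33,-3,0,0,-0.005])

```text
clock: 22.15
ee_pos: [0.5374, -0.1168, 0.0691]
eef_rot: [-1.572, 0.001, -0.069]
wrist_force: [0.1, 0.6, -0.9]
gripper_width: 0.492
```

play_rows(commands=[1,0,0,-1,0,0,0,1,0,0,-2,0,0,0,1,0,0,-3,0,0,0,1,0,0,-3.5,0,0,0,1,0,0,-3.5,0,0,0])

```text
clock: 22.78
ee_pos: [0.5376, -0.1169, 0.0347]
eef_rot: [-1.572, 0.0, -0.07]
wrist_force: [0.5, 0.4, -0.0]
gripper_width: 0.491
```

play_rows(commands=[1,0,0,-0.2,0,0,0,1,0,0,-0.4,0,0,0,1,0,0,-0.6,0,0,0,1,0,0,-0.6,0,0,0])

```text
clock: 23.28
ee_pos: [0.5379, -0.117, 0.0291]
eef_rot: [-1.572, -0.0, -0.07]
wrist_force: [1.8, -0.5, 2.9]
gripper_width: 0.484
```

play_rows(commands=[0,0,0,0,0,0,0,-0.4,0,0,0,0,0,0,-0.4,0,0,0,0,0,0,-0.4,0,0,2,0,0,0,-0.4,0,0,6,0,0,0,-0.4,0,0,11,0,0,0,-0.4,0,2,15,0,0,0,-0.4,0,7,17,0,0,0])

```text
clock: 24.28
ee_pos: [0.5378, -0.0474, 0.202]
eef_rot: [-1.572, -0.003, -0.073]
wrist_force: [0.9, 0.8, -0.5]
gripper_width: 0.7
```

play_rows(commands=[-0.4,-0.5,6,0,0,0,0,-0.4,-1.5,12,0,0,0,0,-0.4,-2.5,18,0,0,0,0,-0.4,-3.5,24,0,0,0,0,-0.4,-4.5,30,0,0,0,0,-0.4,-5.5,35,0,0,0,0,-0.4,-6,39,-2,0,0,0,-0.4,-6,40,-5,0,0,0])

```text
clock: 25.28
ee_pos: [0.4764, 0.3561, 0.1503]
eef_rot: [-1.569, -0.001, -0.066]
wrist_force: [0.3, -0.4, -0.1]
gripper_width: 0.699
```

```bash
python3 - <<'E'
from fit import *
st()
im=arm.get_image("wrist")
for m in arm.cut_out(im,"sleeve")[:2]: print(m["confidence"],np.round(m["rect"],1),at_z(im,m["rect"][:2],.016))
for d in arm.tip_of(im,"sleeve_center")[:2]+arm.tip_of(im,"sleeve")[:1]: print(d["confidence"],d["at"],at_z(im,d["at"],.016),at_z(im,d["at"],0))
delta([.4775,.358,.1],-.068)
t=arm.get_image("scene")
save(t,"s1.png",(210,160,320,240),6)
for q,z in dict(washer_center=.031,packing_handle=.028,stud_1=.074).items():
  for d in arm.tip_of(t,q)[:3]: print(q,d["confidence"],np.round(at_z(t,d["at"],z),3))
E
```

```text
{'clock': 25.275, 'joint_positions': [-0.317, 0.947, -0.834, 1.497, 0.768, 1.045, 0.165], 'ee_pos': [0.476, 0.356, 0.15], 'eef_rot': [-1.569, -0.001, -0.066], 'wrist_force': [0.262, -0.435, -0.11], 'gripper_width': 0.699}
0.6 [255.1 179.2  25.   30.8] [0.47342126 0.3576179  0.016     ]
0.69 [253.1, 182.0] [0.47627733 0.35535815 0.016     ] [0.48076972 0.35505539 0.        ]
0.55 [256.8, 175.6] [0.46971613 0.35960847 0.016     ] [0.47382969 0.3595511  0.        ]
delta cm [-0.02  0.52 -5.04] rotvec [0.001 0.    0.002]
washer_center 0.5 [0.534 0.285 0.031]
washer_center 0.44 [ 0.534 -0.122  0.031]
stud_1 0.7 [ 0.53  -0.122  0.074]
stud_1 0.56 [0.564 0.097 0.074]
```

play_rows(commands=[-0.4,-0.14,0.1,-4,0,0,0,-0.4,-0.14,0.1,-8,0,0,0,-0.4,-0.14,0.1,-11,0,0,0,-0.4,-0.14,0.1,-13,0,0,0,-0.4,-0.14,0.1,-14.4,0,0,0,-0.4,-0.14,0.1,-14.4,0,0,0,1,-0.14,0.1,-14.4,0,0,0,1,-0.14,0.1,-14.4,0,0,0], force=100)

```text
clock: 26.68
ee_pos: [0.4767, 0.3544, 0.0061]
eef_rot: [-1.571, -0.001, -0.07]
wrist_force: [-4.7, -6.8, 36.4]
gripper_width: 0.304
```

play_rows(commands=[1,0,0,0,0,0,0,1,0,0,0,0,0,0,1,0,0,0,0,0,0,1,0,0,0,0,0,0,1,0,0,2,0,0,0,1,0,0,5,0,0,0,1,0,0,5,0,0,0])

```text
clock: 27.55
ee_pos: [0.4771, 0.3548, 0.058]
eef_rot: [-1.569, -0.003, -0.07]
wrist_force: [0.8, 0.0, -1.0]
gripper_width: 0.294
```

```bash
python3 - <<'E'
from fit import *
st()
im=arm.get_image("wrist")
for m in arm.cut_out(im,"sleeve")[:2]: print(m["confidence"],np.round(m["rect"],1),at_z(im,m["rect"][:2],.066),at_z(im,m["rect"][:2],.08))
for d in arm.tip_of(im,"sleeve_center")[:2]: print(d["confidence"],d["at"],at_z(im,d["at"],.066))
g=im["frame"].mean(2); r=m["rect"]
print(g[200:290:2,int(r[0])].astype(int).tolist())
E
```

```text
{'clock': 27.55, 'joint_positions': [-0.346, 1.067, -0.751, 1.562, 0.889, 0.88, 0.068], 'ee_pos': [0.477, 0.355, 0.058], 'eef_rot': [-1.569, -0.003, -0.07], 'wrist_force': [0.797, 0.014, -1.0], 'gripper_width': 0.294}
0.89 [254.9 252.9  53.   71.8] [0.47734842 0.35502932 0.066     ] [0.46919441 0.35550515 0.08      ]
0.73 [ 22.2 319.8  43.  120.6] [0.51229039 0.21399238 0.066     ] [0.50050462 0.22912717 0.08      ]
0.87 [252.5, 256.2] [0.47930327 0.35357163 0.066     ]
[127, 121, 118, 118, 122, 124, 124, 126, 123, 123, 120, 121, 120, 121, 118, 118, 116, 116, 116, 119, 122, 129, 131, 124, 118, 120, 120, 122, 122, 118, 114, 113, 114, 110, 107, 106, 107, 105, 106, 102, 104, 108, 107, 109, 109]
```

play_rows(commands=[1,0.5,-2,5,0,0,0,1,1.5,-7,9,0,0,0,1,2.5,-13,12,0,0,0,1,3.5,-19,12,0,0,0,1,4.5,-25,12,0,0,0,1,5.5,-31,12,0,0,0,1,6.1,-37,12,0,0,0,1,6.1,-42,11,0,0,0])

```text
clock: 28.7
ee_pos: [0.5373, -0.0686, 0.1647]
eef_rot: [-1.572, -0.0, -0.071]
wrist_force: [0.3, 0.5, -0.2]
gripper_width: 0.295
```

play_rows(commands=[1,0,-3,-3,0,0,0,1,0,-5.2,-5,0,0,0,1,0,-5.2,-6.5,0,0,0,1,0,-5.2,-6.5,0,0,0,1,0,-5.2,-6.5,0,0,0])

```text
clock: 29.32
ee_pos: [0.5378, -0.1169, 0.1007]
eef_rot: [-1.572, -0.001, -0.068]
wrist_force: [-0.2, 0.6, -0.5]
gripper_width: 0.292
```

```bash
python3 - <<'E'
from fit import *
st()
delta([.5378,-.1168,.1],-.069)
im=arm.get_image("wrist")
for d in arm.tip_of(im,"stud_1")[:2]: print("stud",d["confidence"],d["at"],at_z(im,d["at"],.074))
for q,z in(("sleeve",.11),("washer",.031)):
  for m in arm.cut_out(im,q)[:2]: print(q,m["confidence"],np.round(m["rect"],1),at_z(im,m["rect"][:2],z))
E
```

```text
{'clock': 29.325, 'joint_positions': [0.571, 0.983, -0.854, 1.705, 0.923, 0.907, 0.824], 'ee_pos': [0.538, -0.117, 0.101], 'eef_rot': [-1.572, -0.001, -0.068], 'wrist_force': [-0.228, 0.619, -0.485], 'gripper_width': 0.292}
delta cm [ 0.    0.01 -0.07] rotvec [ 0.001  0.001 -0.001]
stud 0.82 [254.2, 226.1] [ 0.53795245 -0.11698755  0.074     ]
stud 0.44 [253.6, 255.1] [ 0.5597765  -0.11887723  0.074     ]
sleeve 0.58 [255.1 252.8  55.9  72.4] [ 0.53719107 -0.116492    0.11      ]
washer 0.75 [254.3 200.4  53.3  46.5] [ 0.53504226 -0.11665552  0.031     ]
```

play_rows(commands=[1,0,0,-1,0,0,0,1,0,0,-2,0,0,0,1,0,0,-2.8,0,0,0,1,0,0,-3.6,0,0,0,1,0,0,-3.6,0,0,0])

```text
clock: 30.15
ee_pos: [0.5376, -0.1172, 0.0633]
eef_rot: [-1.571, -0.0, -0.069]
wrist_force: [3.9, 4.9, -4.5]
gripper_width: 0.293
```

play_rows(commands=[1,0.05,0.06,0,0,0,0,1,0.05,0.06,-0.8,0,0,0,1,0.05,0.06,-1.6,0,0,0,1,0.05,0.06,-1.8,0,0,0,1,0.05,0.06,-1.8,0,0,0])

```text
clock: 30.78
ee_pos: [0.5378, -0.1172, 0.0458]
eef_rot: [-1.572, 0.0, -0.07]
wrist_force: [2.3, 3.2, -4.3]
gripper_width: 0.294
```

play_rows(commands=[1,0.05,0.08,0,0,0,0,1,0.05,0.08,-0.2,0,0,0,1,0.05,0.08,-0.4,0,0,0,1,0.05,0.08,-0.6,0,0,0,1,0.05,0.08,-0.6,0,0,0])

```text
clock: 31.4
ee_pos: [0.5381, -0.1167, 0.0399]
eef_rot: [-1.572, 0.0, -0.07]
wrist_force: [-2.8, -1.4, 4.7]
gripper_width: 0.291
```

play_rows(commands=[1,0,0,-0.1,0,0,0,1,0,0,-0.2,0,0,0,1,0,0,-0.2,0,0,0])

```text
clock: 31.78
ee_pos: [0.5382, -0.1166, 0.0383]
eef_rot: [-1.572, -0.0, -0.07]
wrist_force: [-4.9, -0.8, 10.2]
gripper_width: 0.295
```

play_rows(commands=[1,0,0,-0.05,0,0,0,1,0,0,-0.05,0,0,0,1,0,0,-0.05,0,0,0])

```text
clock: 32.15
ee_pos: [0.5382, -0.1166, 0.0382]
eef_rot: [-1.572, -0.0, -0.07]
wrist_force: [-7.9, -0.8, 19.5]
gripper_width: 0.298
```

play_rows(commands=[1,-0.04,0,0,0,0,0,1,-0.04,0,0,0,0,0,1,-0.04,0,0,0,0,0])

```text
clock: 32.52
ee_pos: [0.5382, -0.1166, 0.0382]
eef_rot: [-1.572, -0.001, -0.07]
wrist_force: [-6.4, -1.4, 18.2]
gripper_width: 0.294
```

```bash
python3 - <<'E'
from fit import *
st()
im=arm.get_image("wrist"); a=im["frame"][170:384,140:370,::-1]
t=arm.get_image("scene"); b=t["frame"][150:240,205:320,::-1]
A=cv2.resize(np.ascontiguousarray(a),(460,428),interpolation=cv2.INTER_CUBIC);B=cv2.resize(np.ascontiguousarray(b),(340,266),interpolation=cv2.INTER_CUBIC)
C=np.zeros((428,800,3),np.uint8);C[:,:460]=A;C[:266,460:]=B;cv2.imwrite("pics/f.png",C)
for d in arm.tip_of(im,"stud_1")[:1]: print("stud",d["confidence"],d["at"],at_z(im,d["at"],.074))
for q,z in(("sleeve",.05),("washer",.03),("packing",.012)):
  for m in arm.cut_out(im,q)[:1]: print(q,m["confidence"],np.round(m["rect"],1),at_z(im,m["rect"][:2],z))
E
```

```text
{'clock': 32.525, 'joint_positions': [0.538, 1.073, -0.781, 1.732, 1.034, 0.806, 0.738], 'ee_pos': [0.538, -0.117, 0.038], 'eef_rot': [-1.572, -0.001, -0.07], 'wrist_force': [-6.367, -1.44, 18.161], 'gripper_width': 0.294}
stud 0.73 [258.7, 160.4] [ 0.48175171 -0.11106116  0.074     ]
sleeve 0.93 [255.1 253.   54.5  72.8] [ 0.53633809 -0.11609681  0.05      ]
washer 0.71 [253.9 215.9  73.6  30. ] [ 0.52335084 -0.11584553  0.03      ]
packing 0.79 [254.7 161.8  71.   79.7] [ 0.49490788 -0.11338496  0.012     ]
```

View pics/f.png

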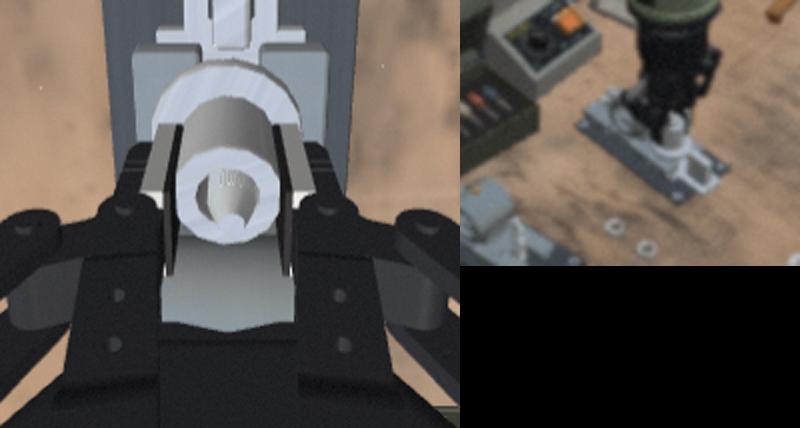

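```bash
python3 - <<'E'
from fit import *
im=arm.get_image("wrist"); g=im["frame"].mean(2)
print("proj stud tip",(proj(im,[.5375,-.117,.074])-[140,170])*2,"sleeve top ctr",(proj(im,[.5375,-.117,.064])-[140,170])*2)
for c in (245,248,256,260): print(c,g[110:170,c].astype(int).tolist())
for c in (215,290): print(c,g[110:170,c].astype(int).tolist())
E
```

```text
proj stud tip [226.94965138 225.51081647] sleeve top ctr [227.02798819 200.115835  ]
245 [147, 145, 145, 146, 147, 148, 147, 148, 149, 147, 147, 141, 146, 181, 201, 203, 202, 201, 202, 202, 202, 169, 112, 87, 87, 86, 87, 87, 90, 89, 94, 102, 102, 101, 103, 103, 102, 103, 101, 103, 101, 102, 96, 92, 92, 90, 90, 94, 90, 91, 93, 91, 91, 92, 92, 90, 90, 91, 92, 91]
248 [145, 143, 144, 144, 145, 144, 145, 147, 144, 146, 146, 140, 145, 183, 203, 203, 202, 201, 200, 202, 202, 201, 176, 154, 151, 150, 149, 150, 179, 199, 198, 199, 199, 201, 201, 202, 204, 205, 205, 203, 202, 201, 201, 201, 203, 202, 203, 202, 200, 200, 198, 198, 199, 200, 202, 202, 202, 201, 200, 195]
256 [148, 148, 148, 150, 147, 148, 148, 148, 144, 148, 146, 139, 144, 174, 189, 190, 190, 190, 190, 191, 191, 166, 134, 128, 129, 128, 129, 148, 187, 203, 203, 204, 204, 205, 203, 202, 201, 202, 201, 202, 202, 201, 200, 199, 198, 199, 198, 201, 202, 203, 202, 202, 200, 196, 194, 196, 197, 201, 202, 204]
260 [147, 149, 147, 147, 147, 146, 148, 145, 146, 146, 146, 138, 144, 176, 195, 197, 196, 196, 196, 194, 197, 169, 132, 122, 125, 126, 126, 145, 188, 206, 203, 204, 203, 201, 200, 201, 202, 204, 202, 199, 198, 199, 199, 198, 198, 202, 203, 202, 202, 201, 196, 195, 195, 198, 198, 201, 204, 205, 209, 208]
215 [154, 155, 152, 154, 152, 154, 154, 151, 151, 152, 152, 152, 151, 150, 152, 152, 151, 150, 150, 150, 150, 151, 150, 149, 150, 149, 147, 148, 131, 96, 81, 87, 87, 86, 85, 87, 86, 86, 86, 84, 87, 87, 86, 86, 86, 86, 87, 86, 85, 87, 87, 88, 88, 88, 89, 87, 87, 85, 88, 89]
290 [130, 130, 130, 131, 131, 130, 130, 128, 129, 129, 129, 127, 127, 126, 125, 124, 124, 121, 121, 119, 120, 119, 116, 118, 118, 117, 119, 118, 103, 82, 84, 86, 89, 89, 88, 86, 87, 88, 86, 87, 87, 86, 88, 88, 88, 85, 87, 89, 88, 88, 87, 89, 87, 88, 88, 87, 87, 88, 85, 86]
```

```bash
python3 - <<'E'
from fit import *
im=arm.get_image("wrist")
t=at_z(im,(256,122.8),.012); s=np.mean([at_z(im,(c,139.7),.005) for c in(215,290)],0)
print("gap mm",1e3*(s[0]-t[0])); st()
if 9<1e3*(s[0]-t[0])<13: print(arm.close_job())
E
```

```text
gap mm 10.605179496522455
{'clock': 32.925, 'joint_positions': [0.538, 1.073, -0.781, 1.732, 1.034, 0.806, 0.738], 'ee_pos': [0.538, -0.117, 0.038], 'eef_rot': [-1.572, -0.001, -0.07], 'wrist_force': [-5.258, -0.462, 17.988], 'gripper_width': 0.294}
the job is handed in; nothing more can be done
None
```

The packing, washer and sleeve are on the right-hand pedestal, and I handed the job in at 32.9 s, still holding the sleeve and pressing down with about 18 N. That pedestal (y ≈ −0.117) stands on the thin sole plate, so it is the one to be packed. I did not approach the other pedestal or reach for any of the loose parts.

**Last checks**
- **Packing:** I slid it in until it met the stud, then backed it off about 1.3 mm. Its tail stood 10.9 mm ahead of the sole plate's edge then and 10.6 mm at the end; 11 mm is exactly home.
- **Washer:** I used the one farthest from the base, at 0.70 m (the other is at 0.62 m). It went down the stud freely and lies on the foot under the sleeve.
- **Sleeve:** its underside is about 32 mm above the table, which matches a level foot. In the last picture the stud tip shows through the bore, within about 3 px of where it should be.

**What did not go perfectly**
- **Side force:** 5–8 N of sideways force stayed on the sleeve, so it is probably touching the stud lightly.
- **Force peaks:** the wrist read 36 N while gripping the sleeve and 32 N while setting the packing down. Both are below the limits.
- **Foot on packing:** the final picture does not show directly whether the foot is flush on the packing. I judged it from the height and the sharp rise in force.

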